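Index the sample carousel to the reader

TASK

Turn the knob of the carousel with the blue deck clockwise, seen from above, until its red-capped vial stands at the grey reader post with the yellow arrow and the orange sprung pawl has clicked in behind the tooth for that place, then let go: the wheel springs back onto the last tooth passed. The ratchet does not turn back, so do not go a tooth too far, and leave the wheel of the green carousel as it is.

Things in the scene. Friction and masses are not known exactly. Their poses are not given: they have to be found in the camera images.
- blue_knob (a point): Grip point of the black knob of the blue-decked carousel, on the wheel's vertical axis, 97 mm above the bench. The knob is a bar 50 x 14 mm, from 20 mm below to 16 mm above the point, along the point's own x axis: pinch across its y. It turns with the wheel. Vial caps 50 mm from the axis reach to 36 mm below the point. The fixed base has a grey reader post, 58 mm tall, 105 mm from the axis.
- blue_wheel (a joint): Blue-decked wheel, rad, grows clockwise from above (up to 6). 15 teeth, pitch 0.419 (24 deg), one per vial place; turns clockwise only, a return spring pulls it back onto the pawl; needs 0.2 N m. Starts at rest at 0, 0.419 or 0.838. At 1.257 the red vial is at the reader with the pawl behind its tooth. Let go past a tooth, it springs back onto it: turn 0.05 to 0.25 past 1.257, then let go.
- blue_pawl (a joint): Angle in rad of the orange sprung pawl (45 mm arm) on the base of the blue-decked carousel, opposite the reader: 0 when its nose lies at the root of a tooth, about 0.2 at a tooth's crest.
- green_red_cap (a point): Top of the red-capped vial on the green-decked carousel, the same machine, 61 mm above the bench and 50 mm from its axis; that wheel is to stay as it is.

How it is judged (in metres and radians):
At the end, for the whole second after the job is handed in: The blue-decked wheel is at rest within 10 degrees of the place where its red-capped vial faces the reader (joint 1.257 rad), with the pawl down behind that tooth (pawl angle under 0.1 rad) (value of joint blue_wheel between 1.082 and 1.432 rad and value of joint blue_pawl below 0.1 rad and not (velocity of joint blue_wheel above 0.1 rad/s or velocity of joint blue_wheel below -0.1 rad/s)); the robot touches nothing.
It fails at once if the wheel of the green-decked carousel is turned (its red cap moves more than 10 mm) (distance of green_red_cap from where it was at the start of the episode above 0.01 m).
It also fails if it takes over 32 s, if anything falls off the work surface, if the arm or the gripper's body presses on something with over 40 N, if the wrist force passes 120 N, or if a joint passes its speed limit or range.

ROBOT

A 7-joint arm with a two-finger parallel gripper is mounted at the origin on the work surface. World frame = base frame: x ahead of the robot, y to its left, z up, the work surface at z = 0. Lengths are in m, angles in degrees, forces in N, time in s.
With the tool pointing down it reaches from about 0.4 to 0.9 m from the base axis. Payload 5.6 kg.
Tool frame: the origin (TCP) lies at the very end of the fingers, on their centre line; the grasp point (between the pads) lies 19 mm behind it; z points along the fingers, x is the direction in which the jaws open and shut, and the axes are right-handed (so a half turn about z gives the same grasp; the last joint's range is limited). The gripper opens to 92 mm and grips with 3 to 60 N. Pads are 20 mm wide; open, the fingers measure 128 mm over their backs; the gripper's body (75 mm by 189 mm) begins 69 mm behind the grasp point.
Start: joints at [-76.089, 26.786, -0.665, 91.828, 0.344, 61.387, -3.226], TCP at [0.183, 0.624, 0.215] pointing down, gripper open.
Joint ranges: [-144.91, 144.91], [-17.63, 115.5], [-89.93, 88.59], [15.96, 139.68], [-74.01, 254.01], [8.47, 105.57], [-167.45, 167.45]. Speed limits (degrees/s): [147.25, 147.25, 180, 180, 180, 180, 180].

INTERFACE

Orientations are given as [roll, pitch, yaw] about the fixed x, y, z axes, in that order (R = Rz(yaw) Ry(pitch) Rx(roll)).
In Python, from plant import manip gives the robot as it stands. The module is installed in compiled form; this text tells all that it offers.
- The arm moves only by the tool move_arm, never from a script. Its arguments are lists of equal length, an entry for each row: "travel": the shift along the tool's x, y, z in cm, a list of three; "rot": the turn, a rotation vector about the tool's x, y, z in degrees, a list of three; "gripper": the closure, from -1 (fully open) to 1 (shut). In form: {"travel": [[dx, dy, dz], ...], "rot": [[wx, wy, wz], ...], "gripper": [gripper, ...]}. A call has 1 to 10 rows; each row is the pose to reach, as a shift and turn from the pose commanded when the call began, along the tool's axes at that moment; what a row does not reach only later rows make up. A row lasts 1/8 s, in which the tool goes at most 62.5 mm and 10.7 degrees, less where a joint would pass 70% of its speed; a pose out of reach is approached as far as the arm can. A call with a gripper value outside its range is refused whole. The fingers move at their own pace and stop on an object; the grip force is fixed at half the most. Time passes only in rows, so rows that repeat a pose let the fingers close. It gives the time, the measured TCP pose, the force and the opening at its end, in the units of the state.
- manip.observe(): the state, without advancing time (a new reading comes with each control period).
- manip.snapshot(name): name is "scene" or "top"; returns the picture (400x640x3 uint8, red, green, blue); there is no depth.
- manip.camera_model(name): a dict with "K" (3x3 intrinsics, pixels), "extrinsics" (4x4, takes a point from camera to world coordinates). Camera axes: x right, y down, z forward; pixel columns grow to the right and rows downward; lengths in m; the calibration is good to about 2 mm. A picture is of the moment at which its call begins. camera_model takes no time and is no camera call.
- manip.sign_off(): hands the job in, once; it reports no verdict.
The state is a dict: "clock": time; "q": joint angles; "dq": joint speeds; "tau": joint torques, N m; "tcp_pos": TCP position; "tool_rot": TCP orientation; "force": force on the tool from outside, world axes, zero at the start; "wrist_torque": the same for the moment, N m; "finger_gap": finger opening in m.
Only numpy, scipy, OpenCV 4.12 (cv2) and the standard library are available. Lean on these libraries where they do the work, as an engineer would, in place of code of your own. Each camera call takes 0.05 s, during which the arm holds its last target.

## Working session

There is one attempt and no reset: what is moved stays moved. The work goes in short steps, Python scripts to look and compute and a tool call to move; the robot and the scene stay as the last step left them, time stands still between calls to the robot, and variables do not carry over. Pictures are saved under pics/ and viewed, and the job is handed in when it is done.

Besides the shell and the picture viewer there is one more tool, called by a JSON object that holds its "fn" and its "kwargs", one argument or row to a line. move_arm: Moves the arm, as the interface text tells. Its arguments: {"type":"object","properties":{"travel":{"type":"array","items":{"type":"array","items":{"type":"number"}}},"rot":{"type":"array","items":{"type":"array","items":{"type":"number"}}},"gripper":{"type":"array","items":{"type":"number"}}},"required":["travel","rot","gripper"]}

```bash
mkdir -p pics
python3 - <<'E'
from plant import manip
import cv2
print(manip.observe())
for n in("scene","top"):
    im=manip.snapshot(n); cv2.imwrite(f"pics/{n}0.png",im[:,:,::-1]); c=manip.camera_model(n);print(c)
E
```

```text
{'clock': 0.0, 'q': array([-76.08796246,  26.83855557,  -0.66473551,  91.88282471,
         0.34506155,  61.3862475 ,  -3.22655537]), 'dq': array([-0.03086955, -0.04277857,  0.02016896, -0.03331312, -0.06858977,
        0.03661181,  0.00495346]), 'tau': array([-1.40965112e-03, -5.20570207e+01, -1.28767721e-02, -2.43745744e+01,
       -5.65624307e-02,  1.71822030e-02,  1.77332599e-04]), 'tcp_pos': array([0.18316244, 0.62302697, 0.21359767]), 'tool_rot': array([1.79991553e+02, 1.05335294e-01, 7.36203447e+01]), 'force': array([-0.55284717, -0.69472082,  0.25977049]), 'wrist_torque': array([-0.03784854, -0.01613473, -0.04669574]), 'finger_gap': 0.09193837420925033}
{'K': array([[423.51726952,   0.        , 324.96546014],
       [  0.        , 423.51726952, 195.6183713 ],
       [  0.        ,   0.        ,   1.        ]]), 'extrinsics': array([[ 0.20964571,  0.76678814, -0.60669978,  1.06269551],
       [ 0.97762141, -0.17546479,  0.1160538 , -0.11497005],
       [-0.01746577, -0.61745287, -0.78641395,  0.77780457],
       [ 0.        ,  0.        ,  0.        ,  1.        ]])}
{'K': array([[485.32541665,   0.        , 318.87037077],
       [  0.        , 485.32541665, 201.84642926],
       [  0.        ,   0.        ,   1.        ]]), 'extrinsics': array([[-0.01128346, -0.99713979,  0.07473231,  0.46319553],
       [-0.99987696,  0.01206573,  0.01002446, -0.03142038],
       [-0.01089749, -0.07461   , -0.99715324,  1.10258827],
       [ 0.        ,  0.        ,  0.        ,  1.        ]])}
```

View pics/scene0.png

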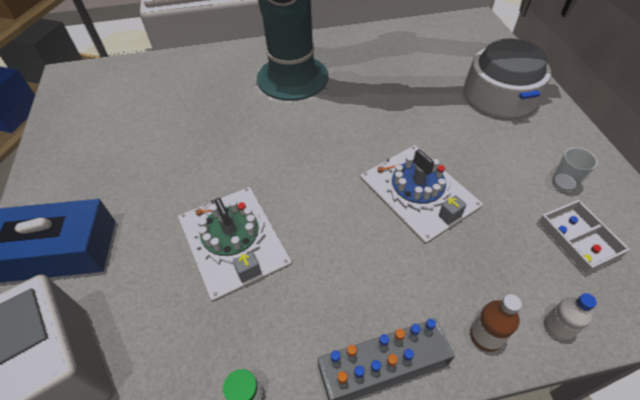

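View pics/top0.png

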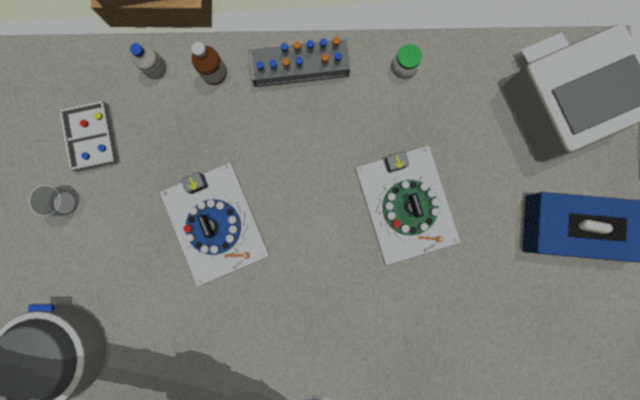

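The scene view shows the blue carousel near (420,185) and the green one near (230,230). In the top view, blue is at (212,227) with its reader at (194,183) and red cap at (188,229). I'll zoom in next.

```bash
cat > h.py <<'E'
from plant import manip
import numpy as np, cv2
def ray(n,uv,z):
    c=manip.camera_model(n);E=c["extrinsics"];d=E[:3,:3]@np.linalg.inv(c["K"])@np.array([uv[0],uv[1],1.]);o=E[:3,3]
    return o+d*(z-o[2])/d[2]
def proj(n,p):
    c=manip.camera_model(n);E=c["extrinsics"];q=c["K"]@(E[:3,:3].T@(np.array(p)-E[:3,3]));return q[:2]/q[2]
def crop(im,x,y,w,h,s,name):
    cv2.imwrite(name,cv2.resize(im[y:y+h,x:x+w],None,fx=s,fy=s,interpolation=cv2.INTER_CUBIC))
E
python3 - <<'E'
from h import *
t=cv2.imread("pics/top0.png");s=cv2.imread("pics/scene0.png")
crop(t,150,155,130,130,5,"pics/topz.png");crop(s,355,140,130,105,6,"pics/scz.png")
E
```

```text
(no output)
```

View pics/topz.png

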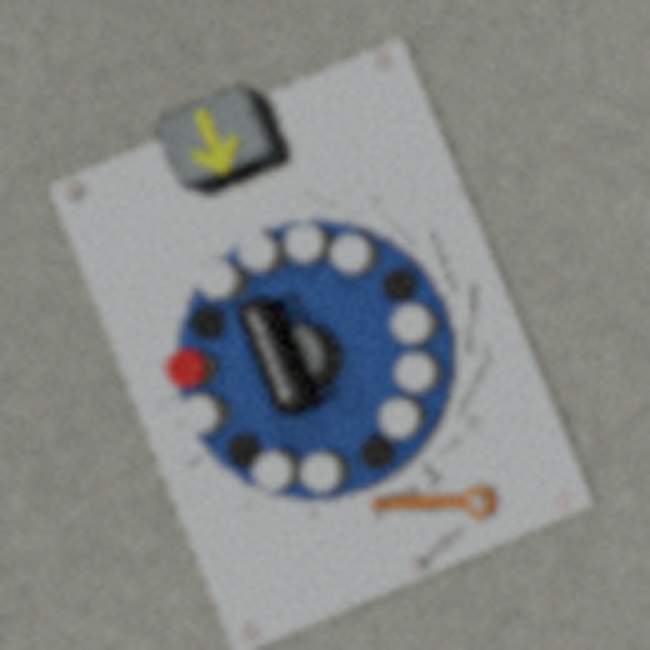

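View pics/scz.png

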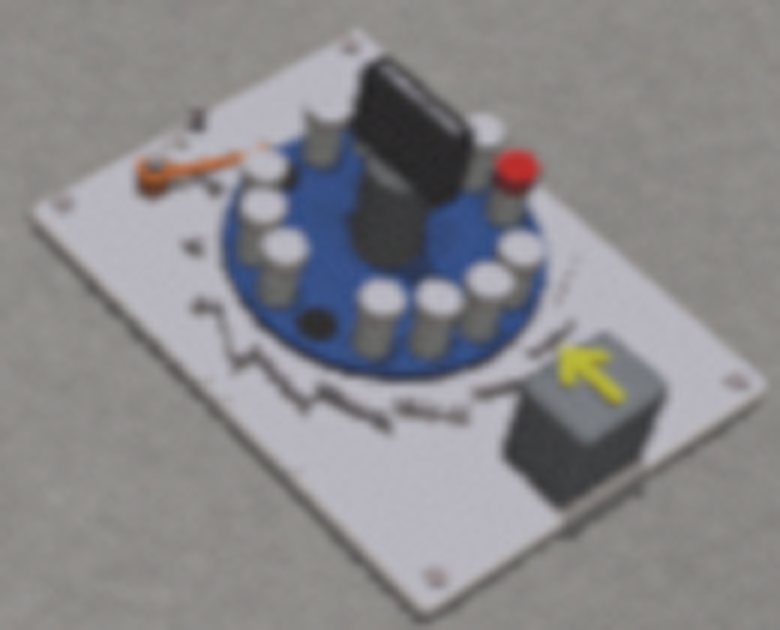

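```bash
cat > m.py <<'E'
from h import *
def comps(mask,amin=6,amax=1e9):
    n,l,st,c=cv2.connectedComponentsWithStats(mask.astype(np.uint8))
    return [(c[i],st[i,4]) for i in range(1,n) if amin<=st[i,4]<=amax]
def redcap(im,n,box):
    x,y,w,h=box
    b,g,r=[im[y:y+h,x:x+w,i].astype(int) for i in range(3)]
    m=(r-np.maximum(g,b)>60)&(abs(g-b)<45)
    return [(c+[x,y],a) for c,a in comps(m)]
if __name__=="__main__":
    t=cv2.imread("pics/top0.png");s=cv2.imread("pics/scene0.png")
    for n,im,box in(("top",t,(160,160,110,125)),("scene",s,(360,145,120,95))):
        for c,a in redcap(im,n,box): print(n,"red",c,a,ray(n,c,.061))
        x,y,w,h=box;f=im[y:y+h,x:x+w].astype(int);b,g,r=f[...,0],f[...,1],f[...,2]
        for c,a in comps((g-b>40)&(r-b>40)&(abs(r-g)<60)): print(n,"yel",c+[x,y],a,ray(n,c+[x,y],.058))
        for c,a in comps((r-b>50)&(r-g>25)): print(n,"or/red",c+[x,y],a)
    # white caps by hand from zoom (top): pixel = zoom/5+off
    z=np.array([[260,252],[305,243],[352,253],[411,322],[415,372],[400,417],[322,471],[273,469],[186,369],[221,278]])
    P=np.array([ray("top",p/5+[150-.4,155-.4],.061) for p in z])[:,:2]
    A=np.c_[2*P,np.ones(len(P))];sol=np.linalg.lstsq(A,(P**2).sum(1),rcond=None)[0]
    print("axis top",sol[:2],"r",np.sqrt(sol[2]+sol[:2]@sol[:2]),np.hypot(*(P-sol[:2]).T))
    z=np.array([[268,167],[263,208],[284,247],[382,300],[439,299],[489,281],[520,250],[517,170]])
    P=np.array([ray("scene",p/6+[355-.4,140-.4],.061) for p in z])[:,:2]
    A=np.c_[2*P,np.ones(len(P))];sol=np.linalg.lstsq(A,(P**2).sum(1),rcond=None)[0]
    print("axis scene",sol[:2],"r",np.sqrt(sol[2]+sol[:2]@sol[:2]),np.hypot(*(P-sol[:2]).T))
    for a in ((250,312),(300,405)): print("knob top end top",ray("top",np.array(a)/5+[149.6,154.6],.113))
    for a in ((380,65),(465,140)): print("knob top end scene",ray("scene",np.array(a)/6+[354.6,139.6],.113))
E
python3 m.py
```

```text
top red [186.87804878 228.12195122] 41 [0.48804589 0.26346607 0.061     ]
top yel [192.46969697 183.81818182] 66 [0.58404378 0.25301269 0.058     ]
top yel [233. 255.] 9 [0.42938266 0.16456578 0.058     ]
top or/red [186.75       228.15909091] 44
top or/red [237. 255.] 61
scene red [440.70588235 167.5       ] 34 [0.48909733 0.26232718 0.061     ]
scene red [382.5 168.5] 8 [0.46254307 0.13386483 0.061     ]
scene yel [452.5        201.25862069] 58 [0.58274241 0.25227675 0.058     ]
scene or/red [384.71428571 167.85714286] 42
scene or/red [441.  167.5] 38
axis top [0.49177329 0.21385346] r 0.04946041366410293 [0.04921969 0.04939814 0.04973129 0.04937157 0.04934507 0.04977264
 0.04947438 0.0490437  0.04996283 0.04927762]
axis scene [0.4939075  0.21257379] r 0.049168691409375624 [0.04846583 0.04965253 0.04936371 0.04947461 0.0488211  0.04892786
 0.04910754 0.04952447]
knob top end top [0.50923087 0.22284974 0.113     ]
knob top end top [0.47103727 0.20213319 0.113     ]
knob top end scene [0.47304105 0.20567521 0.113     ]
knob top end scene [0.51448179 0.22218056 0.113     ]
```

Both views put the axis at about (0.4925, 0.2135). The red cap bears about 94.5° and the reader 23°, so it needs 72° (three teeth), which puts the wheel at 0. The knob bar lies at about 24–25°. I'll go above it with tool yaw 114, so there is room to turn 80° clockwise.

{"fn": "move_arm", "kwargs": {
  "travel": [
    [-3,4.1,0],
    [-7,9.4,0],
    [-11,14.8,0],
    [-15,20.2,0],
    [-19,25.6,0],
    [-23,31,0],
    [-27,36.4,0],
    [-30.6,41.3,0],
    [-30.6,41.3,0],
    [-30.6,41.3,0]
  ],
  "rot": [
    [0,0,-4],
    [0,0,-9],
    [0,0,-15],
    [0,0,-21],
    [0,0,-27],
    [0,0,-33],
    [0,0,-38],
    [0,0,-40.4],
    [0,0,-40.4],
    [0,0,-40.4]
  ],
  "gripper": [-1,-1,-1,-1,-1,-1,-1,-1,-1,-1]
}}

```text
clock: 1.35
tcp_pos: [0.4941, 0.2114, 0.2143]
tool_rot: [-180.0, 0.0, 113.8]
force: [-0.5, 1.3, 0.5]
finger_gap: 0.0917
```

Run:
```python
from h import *
o=manip.observe();print(o["clock"],o["q"],o["tcp_pos"],o["tool_rot"],o["force"],o["wrist_torque"])
cv2.imwrite("pics/s1.png",manip.snapshot("scene")[:,:,::-1])
s=cv2.imread("pics/s1.png");crop(s,330,40,190,140,4,"pics/s1z.png")
```

```text
1.35 [-30.43053624  15.88204972   4.38670816 107.94673685  -1.40178866
  56.25720246  88.32140096] [0.49412725 0.21139856 0.21427568] [-1.79967608e+02  3.51871864e-02  1.13752623e+02] [-0.45968639  1.30339235  0.51663769] [ 0.11847058  0.02280797 -0.00174245]
```

View pics/s1z.png

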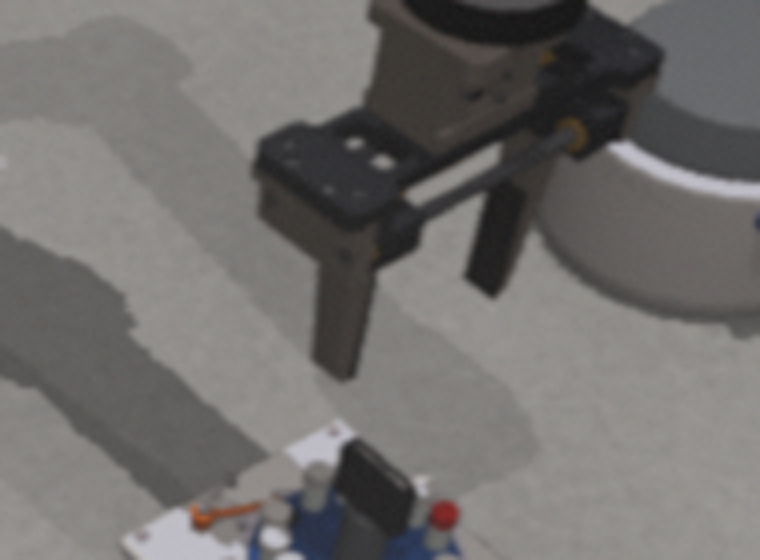

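The open jaws are above the knob, with the bar at about (375,485) in the zoom and the jaws across it. Next I descend and close.

{"fn": "move_arm", "kwargs": {
  "travel": [
    [0.2,0,3],
    [0.2,0,7],
    [0.2,0,10.5],
    [0.2,0,13],
    [0.2,0,13.5],
    [0.2,0,13.5]
  ],
  "rot": [
    [0,0,0],
    [0,0,0],
    [0,0,0],
    [0,0,0],
    [0,0,0],
    [0,0,0]
  ],
  "gripper": [-1,-1,-1,-1,-1,-1]
}}

```text
clock: 2.15
tcp_pos: [0.492, 0.2167, 0.0799]
tool_rot: [180.0, -0.0, 114.1]
force: [-0.2, -0.2, 0.4]
finger_gap: 0.0918
```

{"fn": "move_arm", "kwargs": {
  "travel": [
    [0,0,0],
    [0,0,0],
    [0,0,0],
    [0,0,0],
    [0,0,0],
    [0,0,0],
    [0,0,0],
    [0,0,0]
  ],
  "rot": [
    [0,0,0],
    [0,0,0],
    [0,0,0],
    [0,0,0],
    [0,0,0],
    [0,0,0],
    [0,0,0],
    [0,0,0]
  ],
  "gripper": [0.3,0.6,1,1,1,1,1,1]
}}

```text
clock: 3.15
tcp_pos: [0.4926, 0.2151, 0.0795]
tool_rot: [-180.0, 0.0, 114.0]
force: [4.4, -7.5, 0.4]
finger_gap: 0.0141
```

Run:
```python
from h import *
o=manip.observe();print(o["clock"],o["q"],o["tcp_pos"],o["tool_rot"],o["force"],o["wrist_torque"],o["finger_gap"])
cv2.imwrite("pics/s2.png",manip.snapshot("scene")[:,:,::-1])
s=cv2.imread("pics/s2.png");crop(s,355,100,130,145,4,"pics/s2z.png")
```

```text
3.15 [-30.06468846  26.52766992   3.5757238  113.64872892  -2.45176363
  39.89593389  89.03374157] [0.49255105 0.21513149 0.07954909] [-1.79999268e+02  2.39944879e-02  1.14016790e+02] [ 4.35253983 -7.49980121  0.36565122] [-1.38599361 -0.62649531 -0.24730231] 0.014102461612149272
```

View pics/s2z.png

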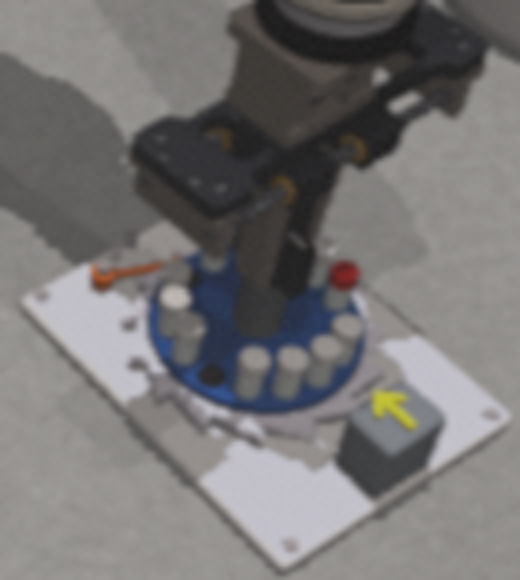

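The grip is on (gap 14.1 mm, the red cap at (345,275) in the zoom has not moved), with about 8.6 N of side load. I'll shift 2 mm to ease that load and start turning.

{"fn": "move_arm", "kwargs": {
  "travel": [
    [-0.2,0,0],
    [-0.2,0,0],
    [-0.2,0,0],
    [-0.2,0,0],
    [-0.2,0,0],
    [-0.2,0,0],
    [-0.2,0,0],
    [-0.2,0,0],
    [-0.2,0,0],
    [-0.2,0,0]
  ],
  "rot": [
    [0,0,0],
    [0,0,5],
    [0,0,10],
    [0,0,15],
    [0,0,20],
    [0,0,25],
    [0,0,30],
    [0,0,35],
    [0,0,35],
    [0,0,35]
  ],
  "gripper": [1,1,1,1,1,1,1,1,1,1]
}}

```text
clock: 4.45
tcp_pos: [0.4927, 0.2143, 0.0796]
tool_rot: [-180.0, -0.0, 79.2]
force: [-2.0, 4.5, 0.8]
finger_gap: 0.0135
```

```bash
cat > look.py <<'E'
from m import *
import sys
k=sys.argv[1]
o=manip.observe();print(o["clock"],o["q"],o["tcp_pos"],o["tool_rot"],o["force"],o["wrist_torque"],o["finger_gap"])
ax=np.array([.4928,.2133])
for n,box in(("scene",(360,145,120,95)),("top",(160,160,110,125))):
    im=manip.snapshot(n)[:,:,::-1].copy();cv2.imwrite(f"pics/{n}{k}.png",im)
    for c,a in redcap(im,n,box):
        p=ray(n,c,.061)[:2]-ax;print(n,c,a,"r",np.hypot(*p),"ang",np.degrees(np.arctan2(p[1],p[0])))
    if n=="scene":crop(im,355,100,130,145,4,f"pics/{n}{k}z.png")
    else: crop(im,150,155,130,130,4,f"pics/{n}{k}z.png")
E
python3 look.py 3
```

```text
4.45 [-36.85166647  26.71646404  12.18219441 114.1231503   -8.55371931
  40.01968095  59.79576147] [0.49270579 0.21425423 0.07957259] [-1.79954534e+02 -2.17257344e-02  7.91597198e+01] [-2.00646076  4.50014924  0.78579297] [0.61742067 0.47664729 0.06766031] 0.013504443739006125
scene [382.85714286 167.92857143] 14 r 0.0843445861533796 ang -112.10163049177241
scene [442.67857143 177.42857143] 28 r 0.049089050251044174 ang 59.41196509072724
```

View pics/scene3z.png

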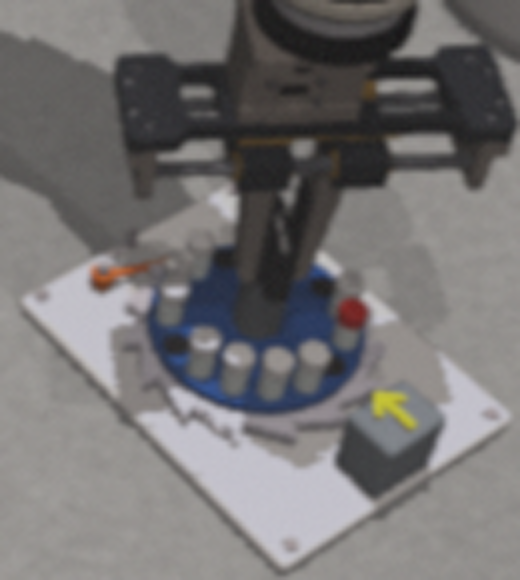

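The red cap followed one for one, from 94.6° to 59.4° for a 35° turn. I'll turn another 45.5°, to about 80.5° in total (8.5° past the tooth).

{"fn": "move_arm", "kwargs": {
  "travel": [
    [0,0,0],
    [0,0,0],
    [0,0,0],
    [0,0,0],
    [0,0,0],
    [0,0,0],
    [0,0,0],
    [0,0,0],
    [0,0,0],
    [0,0,0]
  ],
  "rot": [
    [0,0,5],
    [0,0,11],
    [0,0,17],
    [0,0,23],
    [0,0,29],
    [0,0,35],
    [0,0,40],
    [0,0,44],
    [0,0,45.5],
    [0,0,45.5]
  ],
  "gripper": [1,1,1,1,1,1,1,1,1,1]
}}

```text
clock: 5.8
tcp_pos: [0.4922, 0.2134, 0.0796]
tool_rot: [-179.9, 0.1, 33.6]
force: [-4.2, 1.4, 3.1]
finger_gap: 0.0137
```

```bash
python3 look.py 4
```

```text
5.8 [-45.90854517  27.75919117  23.69894247 114.75294122 -16.68020632
  40.85320605  21.68615296] [0.49220923 0.21336303 0.07955954] [-1.79949538e+02  1.14500579e-01  3.35740732e+01] [-4.15505259  1.35509869  3.1382869 ] [0.31891106 0.88037804 0.06995836] 0.013679886733366946
scene [382.  168.5] 8 r 0.08611831491803133 ang -110.74949433255853
scene [433.88888889 187.7037037 ] 27 r 0.04995802504959215 ang 14.7654605932861
top [204.59259259 203.48148148] 27 r 0.04946275441849889 ang 14.421370431044645
```

View pics/scene4z.png

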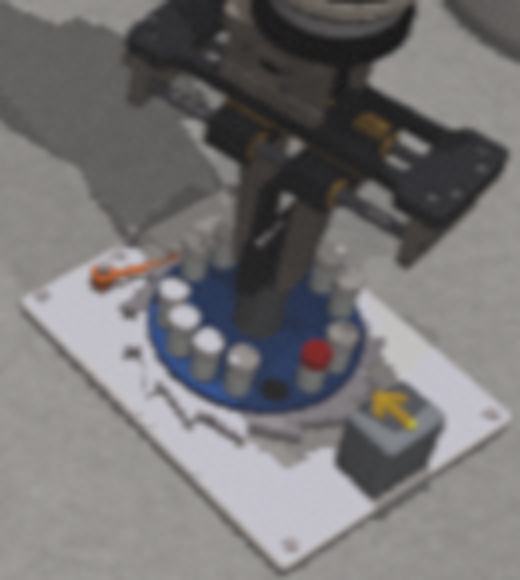

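The cap is at 14.5°, about 8° past the reader tooth. I'll let go, wait, and rise.

{"fn": "move_arm", "kwargs": {
  "travel": [
    [0,0,0],
    [0,0,0],
    [0,0,0],
    [0,0,0],
    [0,0,0],
    [0,0,0],
    [0,0,0],
    [0,0,0]
  ],
  "rot": [
    [0,0,0],
    [0,0,0],
    [0,0,0],
    [0,0,0],
    [0,0,0],
    [0,0,0],
    [0,0,0],
    [0,0,0]
  ],
  "gripper": [-1,-1,-1,-1,-1,-1,-1,-1]
}}

```text
clock: 6.9
tcp_pos: [0.4932, 0.2136, 0.0796]
tool_rot: [180.0, -0.0, 33.5]
force: [-0.2, 0.5, -0.4]
finger_gap: 0.0909
```

{"fn": "move_arm", "kwargs": {
  "travel": [
    [0,0,-1],
    [0,0,-4],
    [0,0,-8],
    [0,0,-12],
    [0,0,-15],
    [0,0,-16],
    [0,0,-16],
    [0,0,-16]
  ],
  "rot": [
    [0,0,0],
    [0,0,0],
    [0,0,0],
    [0,0,0],
    [0,0,0],
    [0,0,0],
    [0,0,0],
    [0,0,0]
  ],
  "gripper": [-1,-1,-1,-1,-1,-1,-1,-1]
}}

```text
clock: 7.9
tcp_pos: [0.4925, 0.2133, 0.2383]
tool_rot: [180.0, 0.1, 33.5]
force: [-0.6, -0.9, 0.2]
finger_gap: 0.0919
```

```bash
python3 look.py 5
```

```text
7.9 [-50.98531879  14.95973522  28.65131077 107.77690232  -8.23545365
  59.41566097  14.59339073] [0.49248381 0.213272   0.23832557] [1.79996824e+02 1.29739983e-01 3.35232824e+01] [-0.64195532 -0.94220973  0.23371463] [-0.08012206  0.03772488  0.01451824] 0.09188464202547551
scene [382.9 168.3] 10 r 0.08415471418690018 ang -111.34758043248407
scene [436.14285714 186.80952381] 21 r 0.05050320784701614 ang 21.362851315924182
top [201.22857143 204.91428571] 35 r 0.04897477296282612 ang 23.557754588590665
```

View pics/scene5z.png

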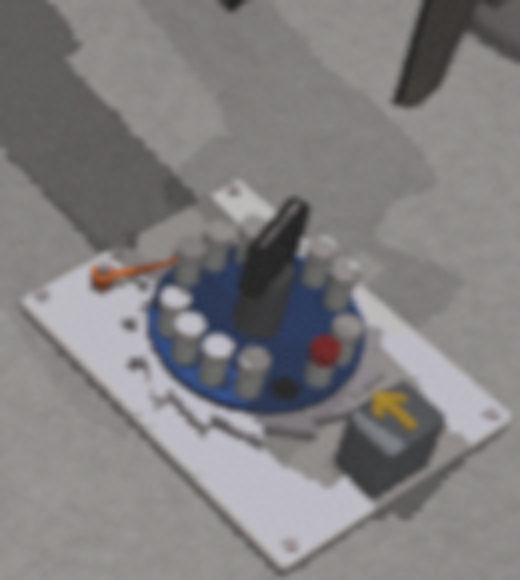

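The wheel sprang back to 21.4–23.6°, with the reader at 23°. The red cap, at (325,350) in the zoom, faces the arrow and the gripper is clear. I'll take one last look to check it is at rest, compare the green carousel with the start, then hand in.

```bash
python3 look.py 6
python3 - <<'E'
from m import *
for f in("top0","top6"): print([ (c,a) for c,a in redcap(cv2.imread(f"pics/{f}.png"),"top",(365,155,90,105))])
manip.sign_off()
E
```

```text
8.0 [-50.97992582  14.97421019  28.6532825  107.76059031  -8.23177998
  59.42510898  14.59213153] [0.49259949 0.21323846 0.2383217 ] [1.79988403e+02 1.37413017e-01 3.35185950e+01] [ 0.0531106  -0.55882623  0.13946643] [-0.03665439  0.01022779 -0.04941918] 0.09192451454160108
scene [382.9 168.3] 10 r 0.08415471418690018 ang -111.34758043248407
scene [436.27272727 186.81818182] 22 r 0.05067998126146219 ang 21.6063722671917
top [201.24242424 205.        ] 33 r 0.04879208965933627 ang 23.611294667879346
top [239.5 255. ] 6 r 0.08958833712711385 ang -135.11195480311517
[(array([396.47727273, 223.09090909]), np.int32(44))]
[(array([396.5       , 223.19565217]), np.int32(46))]
the job is handed in; nothing more can be done
```

The blue wheel now has its red-capped vial at the reader. I gripped the knob once, turned it about 80° clockwise (three teeth plus about 8°), let go and lifted clear, and the job was handed in at about 8 s.

- **Wheel position:** after release it sprang back, and the red cap sits at 21.6° in the scene view and 23.6° in the top view. The reader bears about 23° and the aim was about 22.6°, so the two views differ by 2° but both are well inside the 10° limit.
- **At rest:** two looks 0.1 s apart agree to within about 0.2°.
- **Pawl:** I did not measure its angle. The spring-back by about 8° onto the tooth is the evidence that it dropped in.
- **Green carousel:** its red cap is at the same pixel as at the start, to within 0.1 px.
- **Contact:** the gripper was open and about 125 mm above the top of the knob, with the force reading near zero. No check failed.

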